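# Close the back of a small display frame with its tongued panel

### The job

A small display frame lies face down on the conservation bench, still open at the back. Pick up the tongued panel by its batten, angle its tongue into the groove under the lip of the frame's tall rail, then lower it, keeping hold of it until it lies flat on the frame's floor inside all four rails. Leave the plain board without a tongue where it is.

Things in the scene. Friction and masses are not known exactly. Their poses are not given: they have to be found in the camera images.
- panel: Loose back panel of pale wood, about 0.2 kg: board 140 (x) x 120 (y) x 10 mm with a tongue at the -x edge. Across its middle, over the origin, stands a batten to grip: 20 mm thick (x), 100 long (y), its top 50 mm above the underside. Origin: centre of the board's underside; z up through the batten. Starts flat on the bench, tongue roughly towards the robot (-x).
- tongue_tip (a point): Middle of the lower edge of the tongue's free end, 96 mm from the panel's origin along its -x. The tongue juts 26 mm from the board's -x edge (panel 166 mm long in all), is 80 mm wide and 6 mm thick, flush with the underside. Axes as the panel's.
- frame: Brown wood frame fixed on the bench, 214 (x) x 176 (y) mm; origin: centre of its underside, z up. Pale floor at z 10. Low rails, top z 24; inner faces x +91, y +-72. Tall rail at -x (robot's side), top z 36, has a lip with free edge at x -65; the groove below it, open to +x, spans z 10 to 30, bottom at x -91. Panel goes in tongue low, far end 15 deg up; home, its origin is at x 5 to 21, z 10.
- plain_board: Bystander: a loose board of the same pale wood, 140 x 120 x 10 mm with the same batten, but with no tongue: plain square edges all round. Origin: centre of its underside, z up. To be left where it is.
There are look-alikes about, which are no part of the job. What is shaped like the panel but black or blue is not meant.

How it is judged:
On the way, in this order (a step that is already met when the one before it is completed fails the run):
1. the panel is angled (over 4 degrees) with its tongue in the groove (angle between panel's own z axis and vertical above 0.07 rad and x of tongue_tip in the frame of frame between -0.1 and -0.069 m and z of tongue_tip in the frame of frame between 0.004 and 0.03 m and y of tongue_tip in the frame of frame between -0.06 and 0.06 m), for 0.1 s.
2. the panel lies flat in the frame while the fingers still hold or touch it (x of tongue_tip in the frame of frame below -0.068 m and z of each of tongue_tip, panel in the frame of frame below 0.016 m and z of panel in the frame of frame above 0.006 m and y of panel in the frame of frame between -0.02 and 0.02 m and angle between panel's own z axis and vertical below 0.06 rad and contact force between the fingers and panel above 0.3 N), for 0.1 s.
At the end, for the whole second after the job is handed in: The panel lies at rest and released in the frame: underside on the frame's floor (within 6 mm), flat within 3 degrees, its tongue at least 3 mm under the lip, within 20 mm of the frame's middle sideways and 12 degrees of its direction; the plain board is where it was, within 20 mm (x of tongue_tip in the frame of frame below -0.068 m and z of each of tongue_tip, panel in the frame of frame below 0.016 m and z of panel in the frame of frame above 0.006 m and y of panel in the frame of frame between -0.02 and 0.02 m and angle between panel's own z axis and vertical below 0.05 rad and angle between the x axis of panel and the x axis of frame, either way round below 0.22 rad and linear speed of panel below 0.02 m/s and contact force between the fingers and panel below 0.1 N and distance of plain_board from where it was at the start of the episode below 0.02 m); the robot touches nothing.
It fails at once if the plain board is moved by more than 20 mm (distance of plain_board from where it was at the start of the episode above 0.02 m).
It also fails if it takes over 42 s, if anything falls off the work surface, if the arm or the gripper's body presses on something with over 40 N, if the wrist force passes 120 N, or if a joint passes its speed limit or range.

### The arm

A 6-joint arm with a two-finger parallel gripper is mounted at the origin on the work surface. World frame = base frame: x ahead of the robot, y to its left, z up, the work surface at z = 0. Lengths are in m, angles in rad, forces in N, time in s.
With the tool pointing down it reaches from about 0.325 to 0.775 m from the base axis. Payload 5.5 kg.
Tool frame: the origin (TCP) lies on the mounting face of the last link; the fingertips stand 182 mm ahead of it and the grasp point (between the pads) lies arm.tcp_to_grasp ahead of it (arm.tcp_to_grasp is the distance from the TCP to the grasp point, in m); z points along the fingers, y is the line along which they close (so a half turn about z gives the same grasp; the last joint's range is limited). The gripper opens to 88 mm and grips with 3 to 60 N. Pads are 20 mm wide; open, the fingers measure 115 mm over their backs; the gripper's body (75 mm by 178 mm) begins 61 mm behind the grasp point.
Start: joints at [1.279, 0.091, 1.231, -0, 1.82, -0.057], TCP at [0.14, 0.584, 0.405] pointing down, gripper open.
Joint ranges: [-2.87, 2.87], [-0.86, 2.18], [0.17, 2.46], [-1.51, 4.65], [0.06, 2.69], [-2.65, 2.65]. Speed limits (rad/s): [2.57, 2.57, 3.01, 3.14, 3.14, 3.14].

### API

Orientations are given as a rotation vector (axis times angle).
In Python, from workcell import arm, eyes, workorder gives the robot as it stands.
- The arm moves only by the shell command python3 -m jog 'ROWS' [OPENING] [FORCE]. ROWS is JSON, a list of rows, each a list of 2 entries, a list of its own where there are three numbers: the shift along the tool's x, y, z in cm, then the turn, a rotation vector about the tool's x, y, z in degrees. A call has 1 to 10 rows; each row shifts and turns the commanded pose from where the row before left it, along the tool's axes as they then stand; what a row does not reach is not made up. A row lasts 1/10 s, in which the tool goes at most 50 mm and 8.59 degrees, less where a joint would pass 70% of its speed; a pose out of reach is approached as far as the arm can. A call with a gripper value outside its range is refused whole. OPENING is the opening, from -1 (shut) to 1 (fully open), so that 0 is half open, set as the call begins (- or left out, the last holds). The fingers move at their own pace and stop on an object; FORCE is the grip in N (left out, the last holds). Time passes only in rows, so rows that do not move let the fingers close. It gives the time, the measured TCP pose, the force, the opening and the grip force at its end, in the units of the state.
- arm.read_state(): the state, without advancing time (a new reading comes with each control period).
- eyes.read_camera(name): name is "side" or "top" or "wrist"; returns a dict with "frame" (400x640x3 uint8, red, green, blue), "vfov" (degrees; the focal length in pixels is half the picture's height over the tangent of half this angle, whatever the lens; pixels are square), "cx", "cy" (the principal point, pixels), "distortion" ([k1, k2, p1, p2, k3] as OpenCV has them; the pictures are not rectified), "xyz" and "rotation" of the camera in the world. Camera axes: x right, y down, z forward; pixel columns grow to the right and rows downward; lengths in m; the calibration is good to about 2 mm. A picture is of the moment at which its call begins. There is no depth.
- workorder.sign_off(): hands the job in; it is judged then, once.
The state is a dict: "time_s": time; "joint_positions": joint angles; "qd": joint speeds; "tau": joint torques, N m; "ee_pos": TCP position; "ee_rot": TCP orientation; "ft_force": force on the tool from outside, world axes, zero at the start; "moment": the same for the moment, N m; "opening": finger opening in m; "finger_force": force on a finger pad.
Only numpy, scipy, OpenCV 4.12 (cv2) and the standard library are available. Lean on these libraries where they do the work, as an engineer would, in place of code of your own. Each camera call takes 0.05 s, during which the arm holds its last target. There are 200 camera calls.

## Working session

There is one attempt and no reset: what is moved stays moved. The work goes in short steps, Python scripts to look and compute and a shell command to move; the robot and the scene stay as the last step left them, time stands still between calls to the robot, and variables do not carry over. Pictures are saved under pics/ and viewed, at most 10 in all, crops included, and the job is handed in when it is done.

```bash
mkdir -p pics
python3 - <<'E'
from workcell import arm,eyes
import cv2
s=arm.read_state();print(s,arm.tcp_to_grasp)
for n in("top","side"):
    c=eyes.read_camera(n);print(n,{k:v for k,v in c.items() if k!="frame"})
    cv2.imwrite(f"pics/{n}0.png",c["frame"][:,:,::-1])
E
```

```text
{'time_s': 0.0, 'joint_positions': array([ 1.27929503e+00,  9.18629412e-02,  1.23184013e+00, -1.35825758e-05,
        1.81979817e+00, -5.66917829e-02]), 'qd': array([-0.00149519,  0.00094072, -0.00085315, -0.00031104,  0.00106962,
        0.00092394]), 'tau': array([ 1.36602517e-03, -4.46443212e+01, -4.06450975e+01,  7.00063049e-02,
        2.91751750e-02, -1.79423873e-04]), 'ee_pos': array([0.13961153, 0.58359479, 0.40352994]), 'ee_rot': array([-3.67958999e-01, -3.11964841e+00,  2.95596002e-03]), 'ft_force': array([0.17801767, 0.10211773, 0.21975482]), 'moment': array([ 0.04533247, -0.00058832, -0.00699489]), 'finger_force': 0.0, 'opening': 0.0874996749986024} 0.1633
top {'vfov': 51.001824477192685, 'cx': 319.1015604845278, 'cy': 202.68037545086352, 'distortion': array([-0.02623474,  0.        ,  0.        ,  0.        ,  0.        ]), 'xyz': array([3.30373071e-01, 6.60973830e-04, 1.07840896e+00]), 'rotation': array([-2.11999352,  2.17695996, -0.10810077])}
side {'vfov': 46.65309844751007, 'cx': 315.19792429028695, 'cy': 200.3210561971039, 'distortion': array([-0.02895039,  0.        ,  0.        ,  0.        ,  0.        ]), 'xyz': array([-0.06674609, -0.88338119,  0.91781779]), 'rotation': array([-2.19055979,  0.58614887, -0.27714593])}
```

View pics/top0.png

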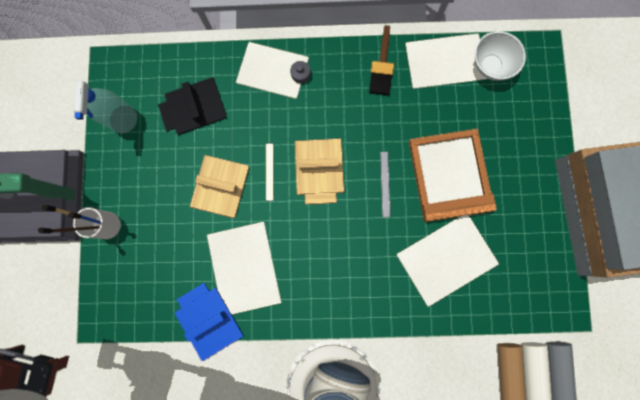

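View pics/side0.png

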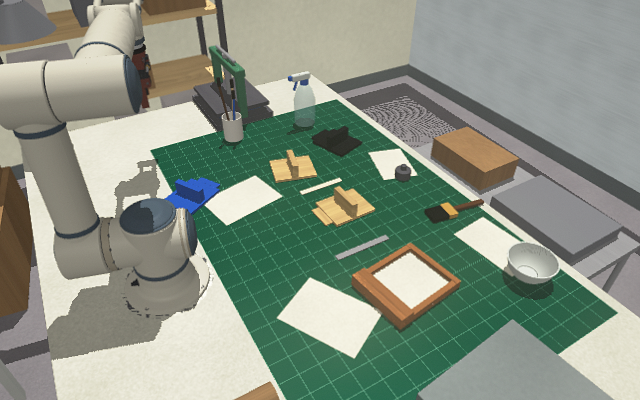

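The top view shows the tongued panel at about (320,170), with its tongue at the bottom near (321,198). The frame is at (452,174) with its tall rail along the bottom, and the plain board is at (219,186). I'll enlarge the panel and frame next.

Run:
```python
import cv2
a=cv2.imread("pics/top0.png")
p=cv2.resize(a[120:230,280:360],None,fx=5,fy=5,interpolation=cv2.INTER_CUBIC)
f=cv2.resize(a[120:230,400:505],None,fx=5,fy=5,interpolation=cv2.INTER_CUBIC)
p=p[:, :]; 
import numpy as np
q=np.hstack([p[:,:],f])[:, :]
print(q.shape)
cv2.imwrite("pics/crop_p.png",p);cv2.imwrite("pics/crop_f.png",f)
```

```text
(550, 925, 3)
```

View pics/crop_p.png

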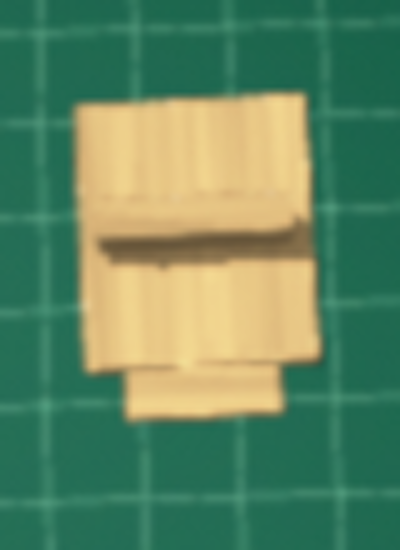

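View pics/crop_f.png

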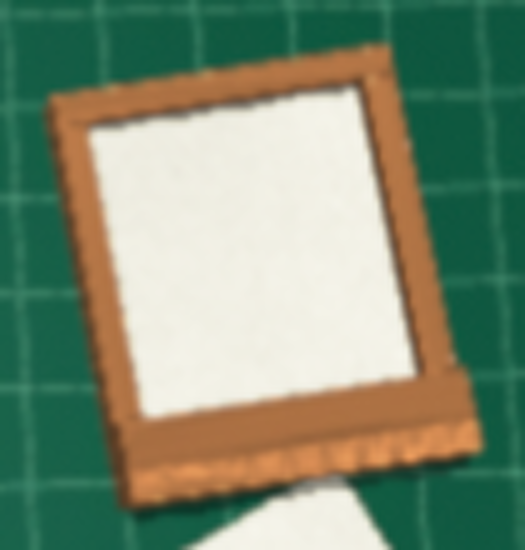

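The panel crop gives the board corners as (75,103), (306,95), (320,360) and (88,372), and the tongue end as (125,420)–(284,411). The frame crop gives the far outer corners as (50,97) and (388,46), and the lip edge as (120,425)–(468,368). Its front bottom edge runs (132,508)–(482,452).

```bash
cat > h.py <<'E'
import numpy as np,cv2
from scipy.optimize import least_squares
from scipy.spatial.transform import Rotation as R
from workcell import arm,eyes
def cam(n,c=None):
    c=c or eyes.read_camera(n); f=200/np.tan(np.radians(c["vfov"]/2))
    K=np.array([[f,0,c["cx"]],[0,f,c["cy"]],[0,0,1]]); Rw=R.from_rotvec(c["rotation"]).as_matrix()
    def proj(P):
        return cv2.projectPoints(np.array(P,float).reshape(-1,3),cv2.Rodrigues(Rw.T)[0],-Rw.T@c["xyz"],K,np.array(c["distortion"]))[0].reshape(-1,2)
    return proj,c
def world(p,L):
    L=np.array(L,float); cs,sn=np.cos(p[2]),np.sin(p[2])
    return np.c_[p[0]+cs*L[:,0]-sn*L[:,1],p[1]+sn*L[:,0]+cs*L[:,1],L[:,2]]
def fit(proj,L,uv,x0):
    r=least_squares(lambda p:(proj(world(p,L))-uv).ravel(),x0,loss="soft_l1")
    return r.x,(proj(world(r.x,L))-uv)
E
python3 - <<'E'
from h import *
proj,_=cam("top")
def px(l,o): return (np.array(l)+.5)/5-.5+np.array(o)
L=np.array([(70,60,10),(70,-60,10),(-70,-60,10),(-70,60,10),(-96,40,6),(-96,-40,6)])/1e3
p,r=fit(proj,L,px([(75,103),(306,95),(320,360),(88,372),(125,420),(284,411)],(280,120)),[.4,0,0]);print("panel",p.round(4),r.round(1).tolist())
F=np.array([(107,88,24),(107,-88,24),(-107,88,0),(-107,-88,0),(-65,88,36),(-65,-88,36),(-107,88,36),(-107,-88,36),(91,72,10),(91,-72,10)])/1e3
f,r=fit(proj,F,px([(50,97),(388,46),(132,508),(482,452),(120,425),(468,368),(133,466),(478,420),(90,128),(358,88)],(400,120)),[.4,-.27,.1]);print("frame",f.round(4),r.round(1).tolist())
s=arm.read_state();Rt=R.from_rotvec(s["ee_rot"]).as_matrix();print(Rt.round(3))
# grasp: tool y along panel x (either sign), z down
for g in(1,-1):
    y=np.array([np.cos(p[2]),np.sin(p[2]),0])*g;z=np.array([0,0,-1]);x=np.cross(y,z)
    D=Rt.T@np.c_[x,y,z];print(g,"turn(deg, tool)",np.degrees(R.from_matrix(D).as_rotvec()).round(2))
t=np.array([p[0],p[1],.034+arm.tcp_to_grasp]);print("target tcp",t,"shift tool cm",(Rt.T@(t-s["ee_pos"])*100).round(2))
E
```

```text
panel [0.5575 0.0196 0.0195] [[0.3, 0.6], [-0.1, -0.1], [-0.1, -0.2], [-0.3, -0.4], [0.6, -0.1], [-0.2, 0.2]]
frame [ 0.5244 -0.319   0.1334] [[0.7, -0.2], [0.3, -0.8], [-2.1, 0.2], [-4.8, 0.5], [0.4, -0.9], [0.1, -0.7], [1.0, 7.5], [1.6, 5.4], [-1.1, -0.0], [-0.3, -0.7]]
[[-0.973  0.233 -0.   ]
 [ 0.233  0.973 -0.001]
 [ 0.    -0.001 -1.   ]]
1 turn(deg, tool) [-8.000e-02  5.000e-02  7.543e+01]
-1 turn(deg, tool) [-5.0000e-02 -8.0000e-02 -1.0457e+02]
target tcp [0.55754581 0.01963756 0.1973    ] shift tool cm [-53.77 -45.09  20.71]
```

The front-edge points mixed two heights, because the right corner in the picture is the top one. I'll refit without them and start the approach.

```bash
python3 - <<'E'
from h import *
proj,_=cam("top")
def px(l,o): return (np.array(l)+.5)/5-.5+np.array(o)
F=np.array([(107,88,24),(107,-88,24),(-107,88,0),(-107,-88,36),(-65,88,36),(-65,-88,36),(91,72,10),(91,-72,10)])/1e3
f,r=fit(proj,F,px([(50,97),(388,46),(130,508),(482,450),(120,425),(468,368),(90,128),(358,88)],(400,120)),[.4,-.27,.1]);print("frame",f.round(4),r.round(1).tolist())
ps,_=cam("side");print(ps(world(f,F[[0,1,3,2,4]])).round(1).tolist())
E
python3 -m jog '[[[-3.58,-3.0,0],[0,0,0]],[[-3.58,-3.0,0],[0,0,0]],[[-3.58,-3.0,0],[0,0,0]],[[-3.58,-3.0,0],[0,0,0]],[[-3.58,-3.0,0],[0,0,0]],[[-3.58,-3.0,0],[0,0,0]],[[-3.58,-3.0,0],[0,0,0]],[[-3.58,-3.0,0],[0,0,0]]]' 0.2
python3 -m jog '[[[-3.58,-3.0,0],[0,0,0]],[[-3.58,-3.0,0],[0,0,0]],[[-3.58,-3.0,0],[0,0,0]],[[-3.58,-3.0,0],[0,0,0]],[[-3.58,-3.0,0],[0,0,0]],[[-3.58,-3.0,0],[0,0,0]],[[-3.58,-3.0,0],[0,0,0]]]'
python3 -m jog '[[[0,0,1],[0,0,8.38]],[[0,0,1],[0,0,8.38]],[[0,0,1],[0,0,8.38]],[[0,0,1],[0,0,8.38]],[[0,0,1],[0,0,8.38]],[[0,0,1],[0,0,8.38]],[[0,0,2],[0,0,8.38]],[[0,0,2],[0,0,8.38]],[[0,0,2],[0,0,8.38]],[[0,0,0],[0,0,0]]]'
```

```text
frame [ 0.5231 -0.3189  0.1299] [[0.8, 0.1], [0.4, -0.2], [-1.9, 0.6], [0.6, 0.0], [0.3, -0.5], [-0.0, -0.1], [-1.0, 0.3], [-0.2, -0.2]]
[[410.5, 242.0], [461.4, 280.6], [402.2, 320.6], [351.2, 284.2], [364.3, 267.2]]
time_s: 1.05
ee_pos: [0.3629, 0.2818, 0.4047]
ee_rot: [0.367, 3.12, 0.001]
ft_force: [-0.5, 1.0, -0.0]
opening: 0.0528
finger_force: 0.0
time_s: 1.75
ee_pos: [0.5579, 0.0191, 0.4046]
ee_rot: [0.368, 3.12, 0.0]
ft_force: [0.5, -0.1, -0.1]
opening: 0.0529
finger_force: 0.0
time_s: 2.75
ee_pos: [0.5564, 0.021, 0.2811]
ee_rot: [-2.198, -2.239, 0.006]
ft_force: [0.3, 0.5, 0.4]
opening: 0.053
finger_force: 0.0
```

```bash
python3 -m jog '[[[-0.1,0.1,2],[0,0,0]],[[0,0,2],[0,0,0]],[[0,0,2],[0,0,0]],[[0,0,1.5],[0,0,0]],[[0,0,0.8],[0,0,0]],[[0,0,0],[0,0,0]]]'
python3 - <<'E'
from h import *
for n in("side",):
    cv2.imwrite(f"pics/{n}1.png",cv2.resize(cam(n)[1]["frame"][100:300,220:500,::-1],None,fx=2.5,fy=2.5,interpolation=cv2.INTER_CUBIC))
E
```

```text
time_s: 3.35
ee_pos: [0.558, 0.02, 0.2009]
ee_rot: [-2.197, -2.244, 0.002]
ft_force: [-1.0, -0.8, -0.1]
opening: 0.0525
finger_force: 0.0
```

View pics/side1.png

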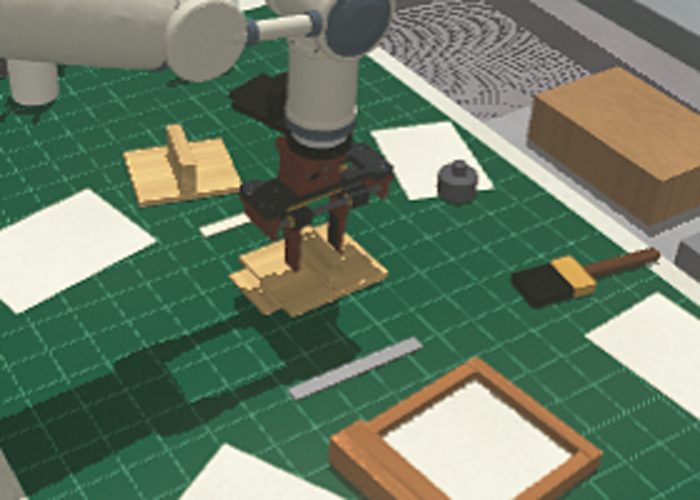

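The fingers, at (293,250) and (338,230) in the crop, straddle the batten and stay clear of the board. I'll grip and lift.

```bash
python3 -m jog '[[[0,0,0.2],[0,0,0]],[[0,0,0],[0,0,0]],[[0,0,0],[0,0,0]],[[0,0,0],[0,0,0]],[[0,0,0],[0,0,0]],[[0,0,0],[0,0,0]]]' -1 40
python3 -c "
from workcell import arm;s=arm.read_state();print(s['ee_pos'],s['ee_rot'])"
python3 -m jog '[[[0,0,-1],[0,0,0]],[[0,0,-3],[0,0,0]],[[0,0,-4],[0,0,0]],[[0,0,-4],[0,0,0]],[[0,0,-2],[0,0,0]],[[0,0,0],[0,0,0]]]'
python3 - <<'E'
from h import *
s=arm.read_state();Rt=R.from_rotvec(s["ee_rot"]).as_matrix();print(Rt.round(3),s["joint_positions"].round(2))
f=np.array([.5231,-.3189,.1299])
# panel pose target in frame: tip at x -.080,z z0, tilt a with +x end up
D=.1995
a=np.radians(15)
Fz=R.from_euler("z",f[2]); tilt=Fz*R.from_euler("y",-a)   # +x end up
for tx,tz in((-.055,.060),(-.055,.030),(-.080,.015)):
    org=np.array([tx,0,tz])+R.from_euler("y",-a).apply([.096,0,0])
    tcp=np.array([f[0],f[1],0])+Fz.apply(org)+tilt.apply([0,0,D]); print((tx,tz),"org",org.round(4),"tcp",tcp.round(4),"shift toolcm",(Rt.T@(tcp-s["ee_pos"])*100).round(2))
E
```

```text
time_s: 4.0
ee_pos: [0.5583, 0.02, 0.2]
ee_rot: [2.199, 2.243, 0.0]
ft_force: [-0.2, 0.4, 1.6]
opening: 0.0195
finger_force: 40.0
[0.55825468 0.01998248 0.20001168] [2.19916342e+00 2.24301508e+00 4.30084347e-04]
time_s: 4.6
ee_pos: [0.5585, 0.02, 0.3443]
ee_rot: [2.196, 2.239, 0.008]
ft_force: [0.5, 0.8, -1.6]
opening: 0.0195
finger_force: 40.0
[[-0.02   1.     0.007]
 [ 1.     0.02  -0.   ]
 [-0.     0.007 -1.   ]] [-0.03 -0.03  1.46  0.    1.7  -0.04]
(-0.055, 0.06) org [0.0377 0.     0.0848] tcp [ 0.5093 -0.3207  0.2775] shift toolcm [-33.96  -5.64   6.65]
(-0.055, 0.03) org [0.0377 0.     0.0548] tcp [ 0.5093 -0.3207  0.2475] shift toolcm [-33.96  -5.66   9.65]
(-0.08, 0.015) org [0.0127 0.     0.0398] tcp [ 0.4845 -0.3239  0.2325] shift toolcm [-34.24  -8.16  11.13]
```

```bash
python3 -m jog '[[[-2,-0.5,0],[0,0,0]],[[-4,-0.7,0],[0,0,0]],[[-4.5,-0.7,0],[0,0,0]],[[-4.5,-0.7,0],[0,0,0]],[[-4.5,-0.7,0],[0,0,0]],[[-4.5,-0.7,0],[0,0,0]],[[-4.5,-0.7,0],[0,0,0]],[[-3.5,-0.5,0],[0,0,0]],[[-2,-0.4,0],[0,0,-3.3]],[[0,0,0],[0,0,-3]]]'
python3 -m jog '[[[0,0,1],[-4,0,0]],[[0,0,1],[-4,0,0]],[[0,0,1],[-4,0,0]],[[0,0,1],[-3,0,0]],[[0,0,0],[0,0,0]],[[0,0,0],[0,0,0]]]'
cat > plan.py <<'E'
from h import *
import sys
f=np.array([.5231,-.3189,.1299]); D=.2000; Fz=R.from_euler("z",f[2])
def where():
    s=arm.read_state();Rt=R.from_rotvec(s["ee_rot"])
    P=Rt*R.from_matrix(np.array([[0,1,0],[1,0,0],[0,0,-1.]]))
    org=Fz.inv().apply(s["ee_pos"]+Rt.apply([0,0,D])-[f[0],f[1],0]); Pf=Fz.inv()*P
    tip=org+Pf.apply([-.096,0,0])
    print("org",org.round(4),"tip",tip.round(4),"euler zyx",Pf.as_euler("ZYX",degrees=True).round(2))
    return s,Rt
def to(tx,tz,a,ty=0):
    s,Rt=where();a=np.radians(a);T=R.from_euler("y",-a)
    tcp=np.array([f[0],f[1],0])+Fz.apply(np.array([tx,ty,tz])+T.apply([.096,0,D]))
    tgt=Fz*T*R.from_matrix(np.array([[0,1,0],[1,0,0],[0,0,-1.]]))
    print("shift cm",(Rt.inv().apply(tcp-s["ee_pos"])*100).round(2),"turn",np.degrees((Rt.inv()*tgt).as_rotvec()).round(2))
if __name__=="__main__": to(*map(float,sys.argv[1:]))
E
python3 plan.py -.055 .06 15
python3 - <<'E'
from h import *
for n in("side",):
    cv2.imwrite(f"pics/{n}2.png",cv2.resize(cam(n)[1]["frame"][140:360,290:570,::-1],None,fx=2.5,fy=2.5,interpolation=cv2.INTER_CUBIC))
E
```

```text
time_s: 5.6
ee_pos: [0.5077, -0.3239, 0.3365]
ee_rot: [-2.072, -2.356, 0.002]
ft_force: [-0.1, 0.4, -3.0]
opening: 0.0198
finger_force: 40.0
time_s: 6.2
ee_pos: [0.5126, -0.3204, 0.2983]
ee_rot: [1.953, 2.223, 0.291]
ft_force: [0.1, -0.7, -2.0]
opening: 0.0198
finger_force: 40.0
org [0.0404 0.0003 0.105 ] tip [-0.0524  0.0003  0.0804] euler zyx [ -0.06 -14.79   0.12]
shift cm [ 0.01 -0.85  1.88] turn [-0.21 -0.1  -0.05]
```

View pics/side2.png

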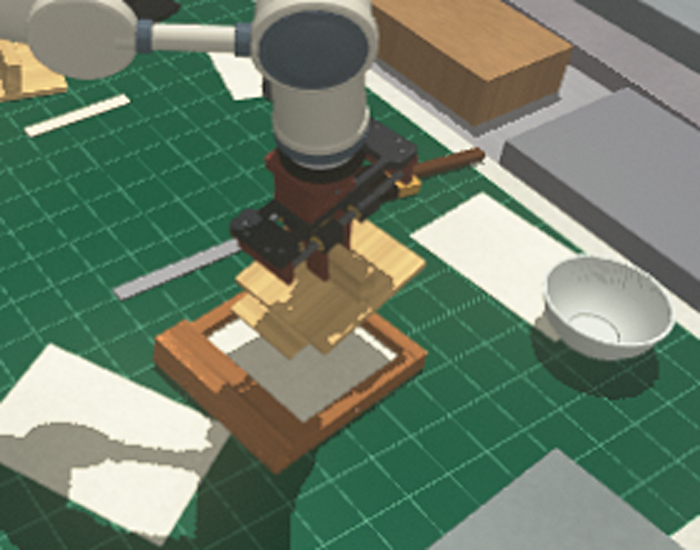

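The panel is held, tilted with its far end up, above the frame opening. The tongue's end runs from about (237,308) to (292,357) in the crop. I'll check that against the projected position.

```bash
python3 - <<'E'
from plan import *
s,Rt=where();P=Rt*R.from_matrix(np.array([[0,1,0],[1,0,0],[0,0,-1.]]));o=s["ee_pos"]+Rt.apply([0,0,D])
p,_=cam("side")
L=np.array([(-96,40,0),(-96,-40,0),(-96,40,6),(-96,-40,6),(70,60,10),(70,-60,10)])/1e3
print(((p(o+P.apply(L))-[290,140])*2.5).round(0).tolist())
E
python3 plan.py -.055 .018 15
```

```text
org [ 4.09e-02 -1.00e-04  1.06e-01] tip [-0.0519 -0.      0.0813] euler zyx [ -0.03 -14.86   0.05]
[[232.0, 309.0], [291.0, 359.0], [231.0, 306.0], [291.0, 356.0], [334.0, 194.0], [427.0, 259.0]]
org [ 0.0413 -0.0002  0.1067] tip [-0.0514 -0.0002  0.0819] euler zyx [-1.000e-02 -1.492e+01  1.000e-02]
shift cm [ 0.03 -2.02  6.07] turn [-0.08 -0.01 -0.01]
```

The tongue matches the prediction within about 2 mm. I'll lower it now.

```bash
python3 -m jog '[[[0,-0.4,1.2],[0,0,0]],[[0,-0.5,1.5],[0,0,0]],[[0,-0.5,1.5],[0,0,0]],[[0,-0.4,1.2],[0,0,0]],[[0,-0.15,0.4],[0,0,0]],[[0,0,0],[0,0,0]],[[0,0,0],[0,0,0]],[[0,0,0],[0,0,0]]]'
python3 plan.py -.055 .018 15; python3 plan.py -.083 .015 15
```

```text
time_s: 7.1
ee_pos: [0.5095, -0.3212, 0.24]
ee_rot: [1.948, 2.219, 0.292]
ft_force: [0.3, 0.4, -2.2]
opening: 0.0196
finger_force: 40.0
org [ 0.0382 -0.0007  0.0469] tip [-0.0545 -0.0008  0.0219] euler zyx [  0.   -15.08  -0.07]
shift cm [ 0.05 -0.13  0.38] turn [0.08 0.07 0.  ]
org [ 0.0382 -0.0007  0.0469] tip [-0.0545 -0.0008  0.0219] euler zyx [  0.   -15.08  -0.07]
shift cm [ 0.05 -2.91 -0.06] turn [0.08 0.07 0.  ]
```

```bash
python3 -m jog '[[[0,-0.15,0.45],[0,0,0]],[[0,-0.3,0],[0,0,0]],[[0,-0.5,-0.1],[0,0,0]],[[0,-0.5,-0.1],[0,0,0]],[[0,-0.5,-0.1],[0,0,0]],[[0,-0.5,-0.1],[0,0,0]],[[0,-0.4,-0.1],[0,0,0]],[[0,0,0],[0,0,0]],[[0,0,0],[0,0,0]],[[0,0,0],[0,0,0]]]'
python3 plan.py -.083 .011 15;python3 plan.py -.083 .011 0
python3 - <<'E'
from h import *
for n in("side",):
    cv2.imwrite(f"pics/{n}3.png",cv2.resize(cam(n)[1]["frame"][190:350,330:490,::-1],None,fx=3.5,fy=3.5,interpolation=cv2.INTER_CUBIC))
E
```

```text
time_s: 8.1
ee_pos: [0.4819, -0.3246, 0.2321]
ee_rot: [1.949, 2.22, 0.292]
ft_force: [0.3, -0.3, -2.3]
opening: 0.0201
finger_force: 40.0
org [ 0.0102 -0.0003  0.0389] tip [-0.0825 -0.0003  0.0141] euler zyx [-1.000e-02 -1.501e+01 -1.000e-02]
shift cm [ 0.03 -0.12  0.29] turn [ 0.01  0.01 -0.01]
org [ 0.0102 -0.0003  0.0389] tip [-0.0825 -0.0003  0.0141] euler zyx [-1.000e-02 -1.501e+01 -1.000e-02]
shift cm [0.03 4.72 3.45] turn [ 1.501e+01  1.000e-02 -1.000e-02]
```

View pics/side3.png

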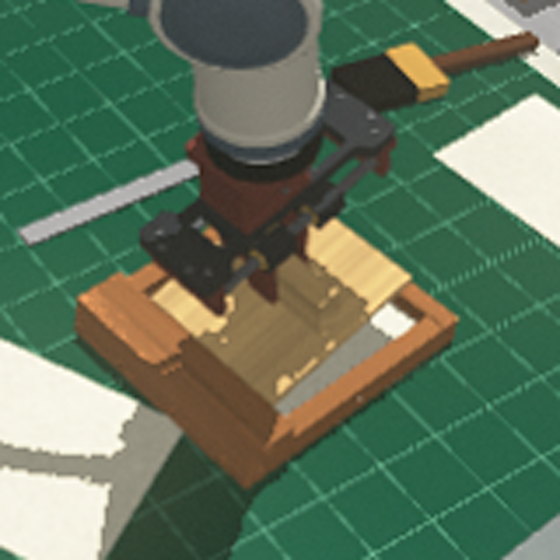

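The tongue is under the lip, the board is centred between the side rails, the far end is up and there is no contact force. I'll lower it about the tongue tip.

```bash
python3 -m jog '[[[0,0.52,0.29],[1.5,0,0]],[[0,0.52,0.29],[1.5,0,0]],[[0,0.52,0.29],[1.5,0,0]],[[0,0.52,0.29],[1.5,0,0]],[[0,0.52,0.29],[1.5,0,0]],[[0,0.52,0.28],[1.5,0,0]],[[0,0.52,0.26],[1.5,0,0]],[[0,0.52,0.26],[1.5,0,0]],[[0,0,0],[0,0,0]],[[0,0,0],[0,0,0]]]'
python3 plan.py -.083 .0105 0
```

```text
time_s: 9.15
ee_pos: [0.5264, -0.3187, 0.2167]
ee_rot: [2.05, 2.335, 0.061]
ft_force: [-0.3, 0.4, -2.7]
opening: 0.02
finger_force: 40.0
org [ 0.0137 -0.0002  0.017 ] tip [-0.0822 -0.0002  0.012 ] euler zyx [ 0.   -2.99  0.01]
shift cm [0.02 0.94 0.67] turn [ 2.99 -0.01  0.  ]
```

```bash
python3 -m jog '[[[0,0.52,0.26],[1.5,0,0]],[[0,0.52,0.26],[1.5,0,0]],[[0,0,0],[0,0,0]],[[0,0,0.1],[0,0,0]],[[0,0,0.1],[0,0,0]],[[0,0,0],[0,0,0]],[[0,0,0],[0,0,0]],[[0,0,0],[0,0,0]]]'
python3 plan.py -.083 .0105 0
```

```text
time_s: 9.95
ee_pos: [0.5366, -0.3175, 0.2102]
ee_rot: [2.073, 2.36, 0.0]
ft_force: [0.3, -0.3, -1.5]
opening: 0.0198
finger_force: 40.0
org [ 0.0136 -0.0003  0.0102] tip [-0.0824 -0.0003  0.0102] euler zyx [-0.03 -0.   -0.  ]
shift cm [ 0.03 -0.06 -0.03] turn [ 0.    0.   -0.03]
```

```bash
python3 -m jog '[[[0,0,0.05],[0,0,0]],[[0,0,0],[0,0,0]],[[0,0,0],[0,0,0]]]'
python3 -m jog '[[[0,0,0],[0,0,0]],[[0,0,0],[0,0,0]],[[0,0,0],[0,0,0]],[[0,0,0],[0,0,0]],[[0,0,0],[0,0,0]],[[0,0,0],[0,0,0]]]' 0.1
python3 -m jog '[[[0,0,-1],[0,0,0]],[[0,0,-2],[0,0,0]],[[0,0,-3],[0,0,0]],[[0,0,-3],[0,0,0]],[[0,0,-3],[0,0,0]],[[0,0,-2],[0,0,0]],[[0,0,0],[0,0,0]],[[0,0,0],[0,0,0]]]'
python3 - <<'E'
from h import *
for n in("side",):
    cv2.imwrite(f"pics/{n}4.png",cv2.resize(cam(n)[1]["frame"][190:350,330:490,::-1],None,fx=3.5,fy=3.5,interpolation=cv2.INTER_CUBIC))
E
```

```text
time_s: 10.25
ee_pos: [0.5367, -0.3175, 0.21]
ee_rot: [2.073, 2.36, -0.0]
ft_force: [-1.6, 0.1, 0.9]
opening: 0.0197
finger_force: 40.0
time_s: 10.85
ee_pos: [0.5367, -0.3174, 0.2096]
ee_rot: [-2.073, -2.361, 0.0]
ft_force: [-0.6, -0.7, -0.5]
opening: 0.0483
finger_force: 0.0
time_s: 11.65
ee_pos: [0.5367, -0.3174, 0.3498]
ee_rot: [2.072, 2.36, 0.0]
ft_force: [-0.2, 0.4, -0.3]
opening: 0.0479
finger_force: 0.0
```

View pics/side4.png

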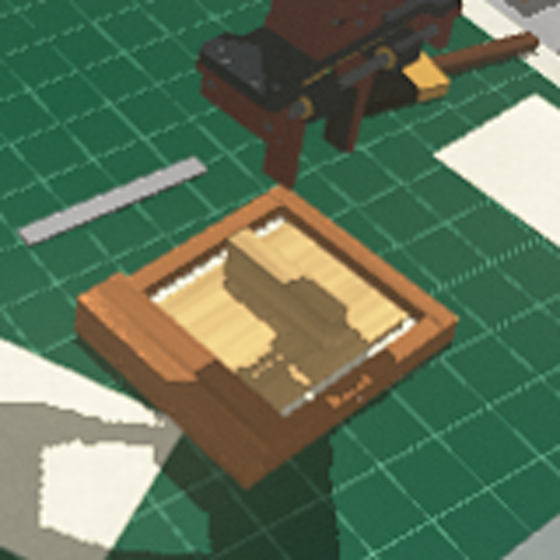

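The panel lies flat inside all four rails with its tongue under the lip, and the gripper is clear above it. I'll hand the job in.

```bash
python3 -c "
from workcell import workorder;print(workorder.sign_off())"
```

```text
the job is handed in; nothing more can be done
None
```

The panel is seated flat in the frame with its tongue under the lip and released, the plain board was left alone, and the job is handed in at about 12 s (no verdict was returned).

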